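Fish the drawplate out of its storage slot

ROBOT

A 7-joint arm with a two-finger parallel gripper is mounted at the origin on a cart in front of the work surface, level with it; the furniture and walls round the work are solid. World frame = base frame: x ahead of the robot, y to its left, z up, the work surface at z = 0. Lengths are in m, angles in degrees, forces in N, time in s.
With the tool pointing down it reaches from about 0.35 to 0.9 m from the base axis. Payload 19.9 kg.
Tool frame: the origin (TCP) lies on the mounting face of the last link; the fingertips stand 173 mm ahead of it and the grasp point (between the pads) lies 155 mm ahead of it; y points along the fingers, x is the direction in which the jaws open and shut, and the axes are right-handed (so a half turn about y gives the same grasp; the last joint's range is limited). The gripper opens to 85 mm and grips with 20 to 120 N. Pads are 22 mm wide; open, the fingers measure 114 mm over their backs; the gripper's body (76 mm by 85 mm) begins 54 mm behind the grasp point. The pads swing forward as they close: fully open they stand 13 mm farther back than shut.
Start: joints at [-70.846, 23.915, -0.59, 92.452, 0.269, 63.638, -3.037], TCP at [0.229, 0.581, 0.405] pointing down, gripper open.
Joint ranges: [-161.28, 161.28], [-22.2, 115.67], [-73.04, 71.86], [3.21, 147.25], [-68.34, 248.33], [10.77, 114.83], [-161.83, 161.83]. Speed limits (degrees/s): [108.29, 108.29, 136.94, 136.94, 172.46, 172.46, 172.46].

INTERFACE

Orientations are given as a 3x3 rotation matrix whose columns are the frame's x, y, z axes.
In Python, from workcell import env gives the robot as it stands.
- The arm moves only by the tool move_arm, never from a script. Its argument "plan" is a list of rows, each a list of 5 numbers: the shift along the tool's x, y, z in cm, then the turn about the tool's y in degrees, then the finger opening in cm, from 0 to 8.54. In form: [[dx, dy, dz, spin, fingers], ...]. A call has 1 to 8 rows; each row is the pose to reach, as a shift and turn from the pose commanded when the call began, along the tool's axes at that moment; what a row does not reach only later rows make up. A row lasts 1/10 s, in which the tool goes at most 50 mm and 8.59 degrees, less where a joint would pass 70% of its speed; a pose out of reach is approached as far as the arm can. A call with a gripper value outside its range is refused whole. The fingers move at their own pace and stop on an object; "grip_force" is the grip in N (left out, the last holds). Time passes only in rows, so rows that repeat a pose let the fingers close. It gives the time, the measured TCP pose, the force and the opening at its end, in the units of the state.
- env.sense(): the state, without advancing time (a new reading comes with each control period).
- env.camera(name): name is "scene" or "side" or "wrist"; returns a dict with "color" (384x512x3 uint8, red, green, blue), "fx", "fy", "cx", "cy" (pixels), "distortion" ([k1, k2, p1, p2, k3] as OpenCV has them; the pictures are not rectified), "R" (3x3) and "t" (3): a world point X has camera coordinates R X + t. Camera axes: x right, y down, z forward; pixel columns grow to the right and rows downward; lengths in m; the calibration is good to about 2 mm. A picture is of the moment at which its call begins. There is no depth.
- env.finish_job(): hands the job in, once; it reports no verdict.
The state is a dict: "clock": time; "qpos": joint angles; "joint_velocities": joint speeds; "joint_efforts": joint torques, N m; "eef_pos": TCP position; "ee_rot": TCP orientation; "force": force on the tool from outside, world axes, zero at the start; "torque": the same for the moment, N m; "finger_gap": finger opening in m.
Only numpy, scipy, OpenCV 4.12 (cv2) and the standard library are available. Lean on these libraries where they do the work, as an engineer would, in place of code of your own. Each camera call takes 0.05 s, during which the arm holds its last target. There are 200 camera calls.

TASK

The steel drawplate has slid deep into the covered slot of the pale wooden block, out of the fingers' reach. Take the hooked pick from its rest, catch the drawplate by its hanging hole and drag it out of the block with the pick; then lay the drawplate flat and lengthwise on the middle of the black rubber pad, without dropping it, and leave the pick lying on the bench (or in its rest), clear of the block and the pad. Leave the dark tin, the red pliers and the cup of punches where they stand.

Things in the scene. Friction and masses are not known exactly. Their poses are not given: they have to be found in the camera images.
- slot_block: Pale wooden storage block, 190 x 74 x 50 mm, fixed. Origin: centre of its underside, on the bench. x runs along the slot from the open brass-edged mouth (x = -95 mm, looking to the robot's left) inward to the closed end. The bench is the slot's floor; the slot is 46 mm wide, 41 mm high under an 8 mm roof, 182 mm deep. A 10 mm wide sight slit runs along the roof's middle.
- slot_mouth (a point): Middle of the lower edge of the slot's open mouth, at bench level; axes as the block's.
- drawplate: Steel drawplate, a flat bar 100 x 36 x 10 mm, 0.17 to 0.34 kg, loose, lying on the bench in the slot, its near end 70 to 80 mm behind the mouth. Origin: centre of its underside; x along its length, pointing deeper into the slot; z up. Its hanging hole, right through, 22 mm (along x) by 16 mm (along y), is centred at x = -35 mm.
- plate_eye (a point): Centre of the drawplate's hanging hole, at the plate's upper face (10 mm above its underside).
- plate_front (a point): Middle of the drawplate's near end face, where it first comes out (x = -50 mm, z = 5 mm in the plate's frame).
- hook_pick: Hooked pick, 200 mm long, 0.09 kg, loose. Flat-bottomed blue handle 90 x 22 x 28 mm; it stands steadily on handle and hook tip. Origin: centre of the handle's underside; x toward the hook, z up. Handle x = -45 to 45 mm; then an 8 mm thick steel shaft, its axis 18 mm above the underside (13 mm brass collar up to x = 52 mm). Balances at x = about 55 mm. In the rest it stands 4 mm above the bench.
- pick_hook (a point): Lower tip of the pick's hook, x = 155 mm in the pick's frame, level with the handle's underside. The hook is a 6.4 mm thick round pin going straight down from the shaft's end, 14 mm free below the shaft.
- pick_handle (a point): Centre of the pick's handle, 14 mm above its underside.
- pick_rest: Dark wooden rest, fixed: base board 225 x 50 x 4 mm, cheeks 32 mm high round the handle and rear shaft (x = -59 to 89 mm), so the handle cannot be gripped there; only the shaft from x = 92 mm to the hook is free. Held there it reaches too short into the slot: lift it straight out (40 mm), put it down, retake it by the handle. Origin: on the bench under the pick's origin, axes as the pick's.
- pad: Flat black rubber bench pad with a thin bright metal edge at its foot, 84 x 150 x 10 mm, 0.5 kg, loose; its length lies along its y axis. Origin: centre of its underside, on the bench. Its flat top, on which the plate is to lie, is 10 mm above the bench.
- tin_dark: Dark tin box, 58 x 87 x 30 mm, bystander. Origin: centre of its underside.
- red_pliers: Pliers with red handles, 53 x 102 x 12 mm, lying flat, bystander. Origin: centre of its underside.
- punches: Copper-brown cup of dark punches, 55 x 55 x 94 mm, bystander. Origin: centre of its underside.
- tin_open: Open metal tin on the bench, just beyond the lane (seen from the robot) along which the pick and plate come out of the slot; 58 x 85 x 22 mm, fixed: an obstacle. Origin: centre of its underside; its length is along its y.
There are look-alikes about, which are no part of the job. Of the things that look like the drawplate, the largest one is meant.

How it is judged:
By the outcome, as a careful person would: the job done as asked, in the order asked, and still so for the second after the job is handed in, with the robot touching nothing.
It also fails if it takes over 58 s, if anything falls off the work surface, if the arm or the gripper's body presses on something with over 40 N, if the wrist force passes 120 N, or if a joint passes its speed limit or range.

## Working session

There is one attempt and no reset: what is moved stays moved. The work goes in short steps, Python scripts to look and compute and a tool call to move; the robot and the scene stay as the last step left them, time stands still between calls to the robot, and variables do not carry over. Pictures are saved under pics/ and viewed, about 8 in all and at most 12, crops included, and the job is handed in when it is done.

Besides the shell and the picture viewer there is one more tool, called after "Request:" by a JSON object that holds its "fn" and its "kwargs", one argument or row to a line. move_arm: Moves the arm, as the interface text tells. Its arguments: {"type":"object","properties":{"plan":{"type":"array","items":{"type":"array","items":{"type":"number"}}},"grip_force":{"type":"number"}},"required":["plan"]}

```bash
mkdir -p pics
cat > h.py <<'E'
import numpy as np, cv2
from workcell import env
def cam(n):
    c=env.camera(n); c['K']=np.array([[c['fx'],0,c['cx']],[0,c['fy'],c['cy']],[0,0,1.]]); c['R']=np.array(c['R']);c['t']=np.array(c['t']);c['d']=np.array(c['distortion'],float); return c
def save(c,f,box=None,s=1):
    im=c['color'][:,:,::-1]
    if box: im=im[box[1]:box[3],box[0]:box[2]]
    cv2.imwrite('pics/'+f,cv2.resize(im,None,fx=s,fy=s,interpolation=cv2.INTER_CUBIC))
def p2w(c,uv,z):
    n=cv2.undistortPoints(np.array(uv,float).reshape(-1,1,2),c['K'],c['d']).reshape(-1,2)
    o=-c['R'].T@c['t']; D=np.c_[n,np.ones(len(n))]@c['R']
    z=np.broadcast_to(z,len(n)); return o+D*((z-o[2])/D[:,2])[:,None]
def w2p(c,X):
    return cv2.projectPoints(np.array(X,float).reshape(-1,3),cv2.Rodrigues(c['R'])[0],c['t'],c['K'],c['d'])[0].reshape(-1,2)
E
python3 - <<'E'
from h import *
import pickle
for n in ['scene','side']:
    c=cam(n); save(c,n+'0.png',s=1.56); pickle.dump(c,open(n+'.pkl','wb')); print(n,-c['R'].T@c['t'],c['R'][2])
s=env.sense(); print(s['clock'],s['eef_pos'],s['ee_rot'],s['finger_gap'])
E
```

```text
scene [0.12711495 0.45911055 0.54157015] [ 0.49925772 -0.63915805 -0.58499462]
side [0.24666288 0.38939255 0.834114  ] [ 0.3298101  -0.47220986 -0.81746141]
0.1 [0.22931771 0.58125775 0.40413111] [[ 3.66997265e-01 -3.11575307e-04 -9.30221968e-01]
 [ 9.30221343e-01 -1.08436056e-03  3.66997381e-01]
 [-1.12304334e-03 -9.99999364e-01 -1.08123360e-04]] 0.08514192999524349
```

View pics/scene0.png

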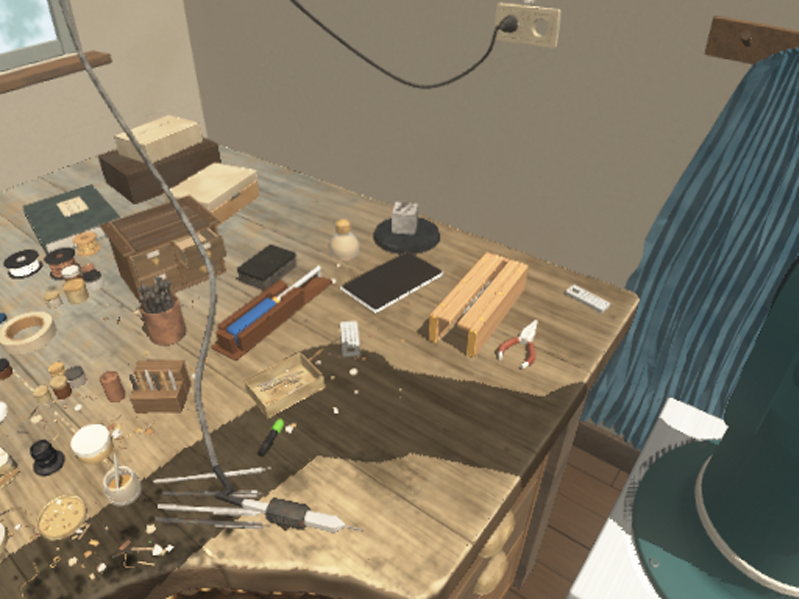

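View pics/side0.png

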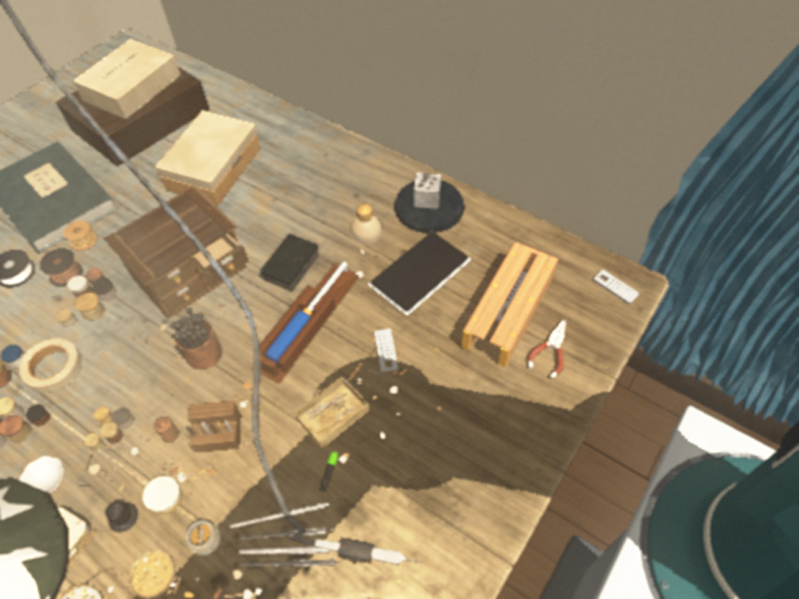

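Run:
```python
from h import *
import pickle
c=pickle.load(open('scene.pkl','rb')); save(c,'sc1.png',(135,150,350,280),3.7)
c=pickle.load(open('side.pkl','rb')); save(c,'si1.png',(155,140,370,295),3.7)
```

```text
(no output)
```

View pics/sc1.png

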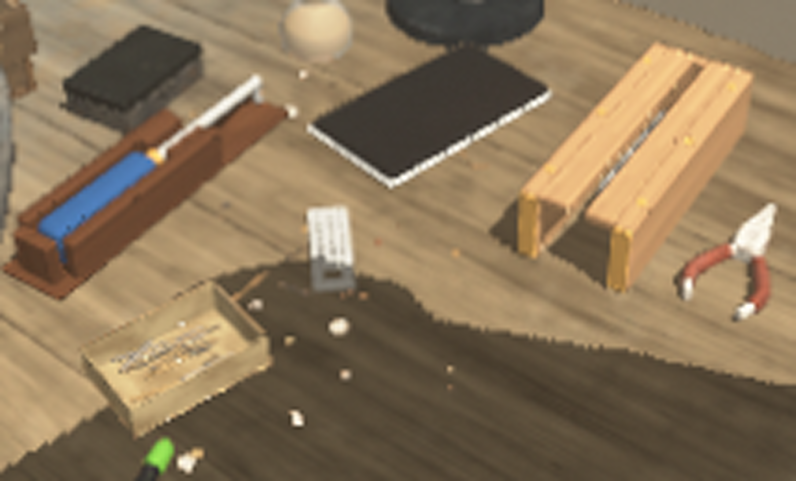

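View pics/si1.png

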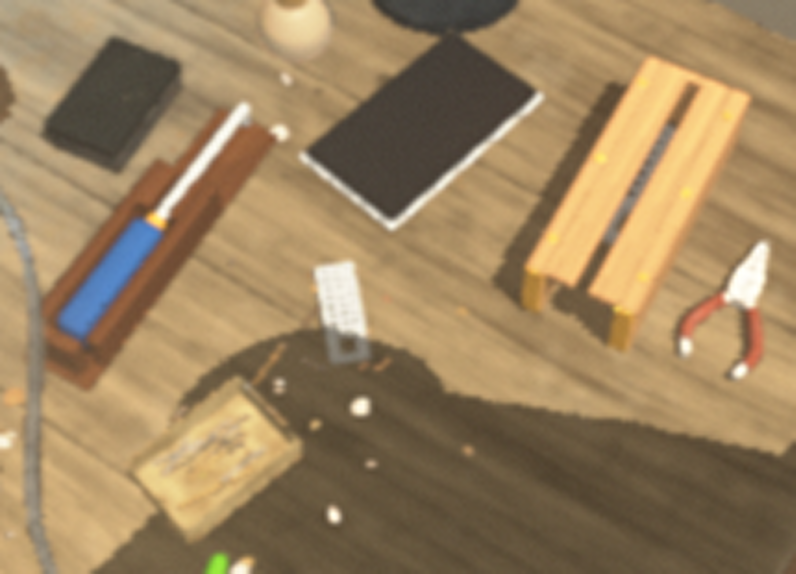

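Run:
```python
from h import *
import pickle
np.set_printoptions(precision=4,suppress=True)
S=[('blk',.05,[(658,45),(752,75),(525,195),(627,237)],[(650,58),(750,97),(527,262),(632,307)]),
('pad',.01,[(310,128),(390,183),(549,92),(468,45)],[(302,155),(392,227),(542,97),(452,33)]),
('pick collar,tip',[.029,.026],[(157,157),(258,82)],[(157,222),(243,108)]),
('small',.005,[(308,208),(348,205),(355,288),(313,288)],[(315,267),(352,262),(368,358),(330,362)]),
('open',.022,[(212,282),(270,350),(135,435),(83,355)],[(240,380),(302,440),(192,540),(133,470)]),
('dark',.03,[(147,27),(202,50),(65,95),(125,120)],[(115,37),(180,68),(45,130),(112,165)]),
('pliers',.005,[(770,207),(688,295),(742,315)],[(763,243),(685,350),(740,373)]),
('punch',.05,[],[])]
cs=[pickle.load(open(n+'.pkl','rb')) for n in ('scene','side')]
for n,z,a,b in S[:-1]:
    A=p2w(cs[0],np.array(a)/3.7+[135,150],z);B=p2w(cs[1],np.array(b)/3.7+[155,140],z)
    print(n);print(np.c_[A[:,:2],B[:,:2]])
```

```text
blk
[[ 0.4795 -0.2434  0.4807 -0.2416]
 [ 0.4113 -0.2495  0.4102 -0.2488]
 [ 0.459  -0.0537  0.4651 -0.0581]
 [ 0.3921 -0.0577  0.3965 -0.0659]]
pad
[[ 0.6419 -0.0662  0.6464 -0.0692]
 [ 0.5613 -0.0529  0.5632 -0.055 ]
 [ 0.5379 -0.2002  0.5378 -0.2016]
 [ 0.6194 -0.2147  0.6212 -0.2159]]
pick collar,tip
[[ 0.6797  0.0353  0.6828  0.0357]
 [ 0.691  -0.0685  0.6951 -0.0699]]
small
[[ 0.5902 -0.0066  0.5889 -0.0046]
 [ 0.5722 -0.0243  0.5713 -0.021 ]
 [ 0.5189  0.0314  0.5227  0.0308]
 [ 0.5384  0.0465  0.5406  0.0462]]
open
[[0.5743 0.0914 0.5723 0.0933]
 [0.5109 0.1103 0.5181 0.1043]
 [0.5236 0.1965 0.5331 0.1884]
 [0.588  0.1758 0.5881 0.1742]]
dark
[[ 0.8012 -0.0668  0.8055 -0.0678]
 [ 0.7465 -0.0695  0.7501 -0.0712]
 [ 0.7803  0.0271  0.7914  0.0205]
 [ 0.7255  0.0215  0.7354  0.0177]]
pliers
[[ 0.3592 -0.1851  0.3581 -0.1813]
 [ 0.361  -0.0822  0.3629 -0.0832]
 [ 0.3279 -0.0863  0.3274 -0.0878]]
```

```bash
cat >> h.py <<'E'
def go(x,y,z,head,s=None):
    """shift in tool axes (cm, deg) to TCP xyz with tool x heading (deg)"""
    s=s or env.sense(); R=np.array(s['ee_rot']); d=R.T@(np.array([x,y,z])-s['eef_pos'])*100
    h=np.degrees(np.arctan2(R[1,0],R[0,0])); sp=(h-head+180)%360-180
    print('now',np.round(s['eef_pos'],4),'head',round(h,2),'-> shift',np.round(d,2),'spin',round(sp,2))
E
python3 - <<'E'
from h import *
import pickle
np.set_printoptions(precision=3,suppress=True)
cs=[pickle.load(open(n+'.pkl','rb')) for n in ('scene','side')]
f=512/799
A=np.array([(215,465),(200,390),(208,340),(212,290),(190,215),(130,130),(85,55),(65,0)])*f
b=np.array([(290,520),(258,440),(255,340),(235,290),(175,205),(110,140),(50,75),(5,0)])*f
t=np.linspace(0,7,400); B=np.c_[np.interp(t,range(8),b[:,0]),np.interp(t,range(8),b[:,1])]
for a in A:
    best=None
    for z in np.linspace(0,.6,301):
        X=p2w(cs[0],[a],z)
        if (cs[0]['R']@X[0]+cs[0]['t'])[2]<0: continue
        q=w2p(cs[1],X)[0]; e=np.hypot(*(B-q).T).min()
        if best is None or e<best[0]: best=(e,X[0])
    print(a.round(),best)
print(p2w(cs[1],np.array([(665,280),(610,395),(555,490),(500,598)])*f,0))
c=cs[0]
go(.689,-.02,.32,6.6)
E
```

```text
[138. 298.] (np.float64(0.049219357914398465), array([0.529, 0.276, 0.008]))
[128. 250.] (np.float64(0.2355793200725445), array([0.608, 0.228, 0.04 ]))
[133. 218.] (np.float64(0.25293767055449495), array([0.65 , 0.178, 0.064]))
[136. 186.] (np.float64(0.2899205909366708), array([0.667, 0.146, 0.118]))
[122. 138.] (np.float64(0.22868933146413345), array([0.708, 0.128, 0.206]))
[83. 83.] (np.float64(0.49625591108740974), array([0.9  , 0.084, 0.264]))
[54. 35.] (np.float64(0.12067946242238954), array([0.954, 0.097, 0.368]))
[42.  0.] (np.float64(0.34322658081870266), array([1.018, 0.078, 0.436]))
[[ 0.258 -0.347  0.   ]
 [ 0.247 -0.107  0.   ]
 [ 0.25   0.06   0.   ]
 [ 0.246  0.214  0.   ]]
now [0.229 0.581 0.404] head 68.47 -> shift [-39.05   8.46 -64.83] spin 61.87
```

Request:
{"fn": "move_arm", "kwargs": {
  "plan": [
    [-37.7,0,-35.4,50,3.0],
    [-37.7,0,-35.4,50,3.0],
    [-37.7,0,-35.4,50,3.0],
    [-37.7,0,-35.4,50,3.0],
    [-37.7,0,-35.4,50,3.0],
    [-37.7,0,-35.4,50,3.0],
    [-37.7,0,-35.4,50,3.0],
    [-37.7,0,-35.4,50,3.0]
  ]
}}

```text
clock: 0.9
eef_pos: [0.3772, 0.2076, 0.4047]
ee_rot: [[0.949, -0.0, -0.317], [0.317, 0.0, 0.949], [0.0, -1.0, 0.0]]
force: [2.1, -0.3, 0.4]
finger_gap: 0.0298
```

```bash
python3 -c "
from h import *
go(.689,-.02,.32,6.6)"
```

```text
now [0.3772 0.2076 0.4047] head 18.47 -> shift [ 22.36   8.46 -31.47] spin 11.87
```

Request:
{"fn": "move_arm", "kwargs": {
  "plan": [
    [22.4,8.5,-31.5,11.9,3],
    [22.4,8.5,-31.5,11.9,3],
    [22.4,8.5,-31.5,11.9,3],
    [22.4,8.5,-31.5,11.9,3],
    [22.4,8.5,-31.5,11.9,3],
    [22.4,8.5,-31.5,11.9,3],
    [22.4,8.5,-31.5,11.9,3],
    [22.4,8.5,-31.5,11.9,3]
  ]
}}

```text
clock: 1.7
eef_pos: [0.6907, -0.0197, 0.3185]
ee_rot: [[0.993, -0.001, -0.114], [0.114, -0.0, 0.993], [-0.001, -1.0, -0.0]]
force: [0.4, 0.4, 1.0]
finger_gap: 0.0302
```

Request:
{"fn": "move_arm", "kwargs": {
  "plan": [
    [0,0,0,0,3],
    [0,0,0,0,3]
  ]
}}

```text
clock: 1.9
eef_pos: [0.6894, -0.019, 0.3185]
ee_rot: [[0.994, -0.002, -0.113], [0.113, -0.001, 0.994], [-0.002, -1.0, -0.0]]
force: [-0.7, 0.1, 0.3]
finger_gap: 0.03
```

```bash
python3 -c "
from h import *
import pickle
s=env.sense();print(s['force'])
go(.689,-.02,.32,6.6)
c=cam('wrist');save(c,'w1.png',s=1.56);pickle.dump(c,open('w1.pkl','wb'))
R=np.array(s['ee_rot']); C=-c['R'].T@c['t']; print('cam in tool',R.T@(C-s['eef_pos']),R.T@c['R'][2])
for x in (50,110,158): print(x, w2p(c,[[.682+.115*(x-50)/1e3,.0355-.993*(x-50)/1e3,.026]])*1.56)
"
```

```text
[-0.735762    0.09264167  0.3295176 ]
now [ 0.6894 -0.019   0.3185] head 6.49 -> shift [-0.05 -0.15 -0.09] spin -0.11
cam in tool [-0.0005217   0.03076303  0.06737949] [ 8.38246956e-05  9.63642970e-01 -2.67193226e-01]
50 [[394.25031173 186.62269426]]
110 [[394.58592643 293.21734305]]
158 [[394.82757835 369.96168152]]
```

View pics/w1.png

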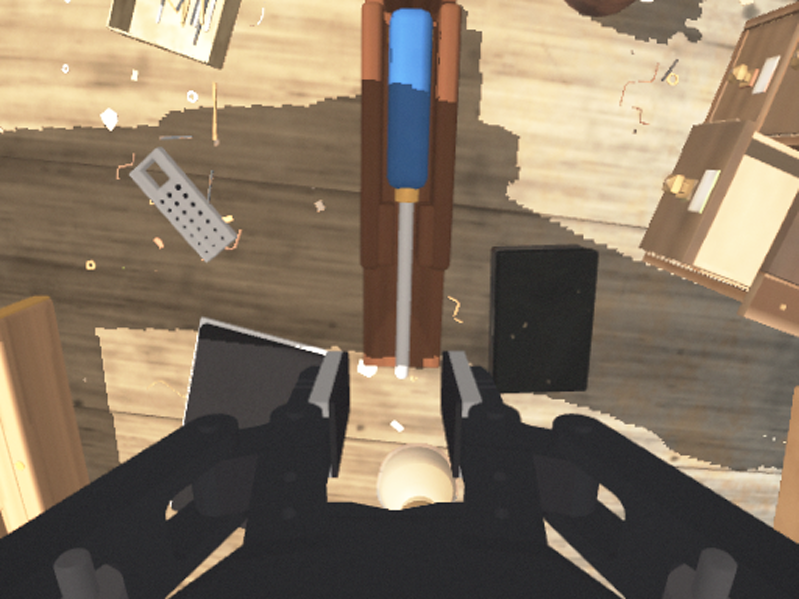

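```bash
python3 -c "
from h import *
import pickle
c=pickle.load(open('w1.pkl','rb'))
P=p2w(c,np.array([(405,189),(402,372)])/1.56,.026);print(P)
d=P[1]-P[0];print(np.degrees(np.arctan2(d[1],d[0])),np.hypot(*d[:2]))
u=d/np.linalg.norm(d);g=P[0]+u*.060;print(g)
go(g[0],g[1],.183,np.degrees(np.arctan2(d[1],d[0]))+90)
print(p2w(c,np.array([(492,248),(497,390)])/1.56,.03))
"
```

```text
[[ 0.68794166  0.03489541  0.026     ]
 [ 0.69887119 -0.07258969  0.026     ]]
-84.19388197542293 0.10803934700915331
[ 0.69401141 -0.02479678  0.026     ]
now [ 0.6891 -0.018   0.3191] head 6.56 -> shift [ 0.43 13.61 -0.73] spin 0.76
[[ 0.73937704  0.00884042  0.03      ]
 [ 0.75696811 -0.07623105  0.03      ]]
```

Request:
{"fn": "move_arm", "kwargs": {
  "plan": [
    [0.45,5,-1.0,0.7,3],
    [0.45,10,-1.0,0.7,3],
    [0.45,12.5,-1.0,0.7,3],
    [0.45,13.6,-1.0,0.7,3],
    [0.45,13.6,-1.0,0.7,3],
    [0.45,13.6,-1.0,0.7,3]
  ]
}}

```text
clock: 2.55
eef_pos: [0.6954, -0.0272, 0.1857]
ee_rot: [[0.995, 0.002, -0.103], [0.103, 0.0, 0.995], [0.002, -1.0, -0.0]]
force: [0.4, -0.8, -0.4]
finger_gap: 0.0302
```

Request:
{"fn": "move_arm", "kwargs": {
  "plan": [
    [0,0,0,0,0],
    [0,0,0,0,0],
    [0,0,0,0,0],
    [0,0,0,0,0],
    [0,0,0,0,0],
    [0,0,0,0,0]
  ],
  "grip_force": 70
}}

```text
clock: 3.15
eef_pos: [0.6955, -0.0275, 0.1853]
ee_rot: [[0.995, 0.002, -0.102], [0.102, 0.0, 0.995], [0.002, -1.0, -0.0]]
force: [-0.4, 0.8, 9.1]
finger_gap: 0.005
```

```bash
python3 -c "
from h import *
c=cam('wrist');save(c,'w2.png',(100,100,400,384),2)
print(env.sense()['finger_gap'])"
```

```text
0.005029440351489579
```

View pics/w2.png

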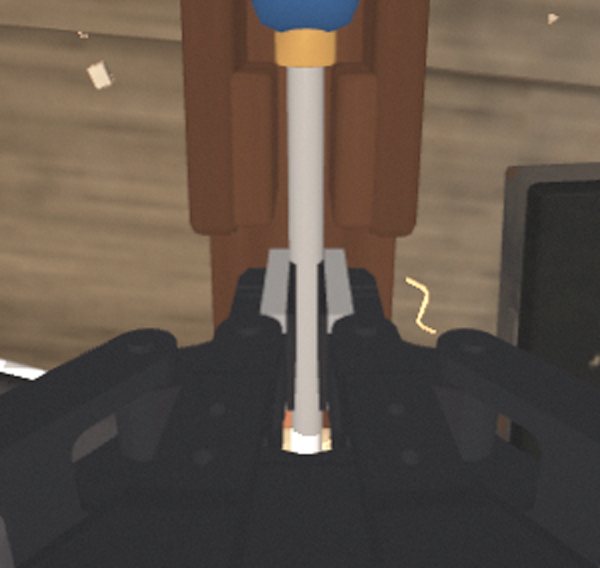

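Request:
{"fn": "move_arm", "kwargs": {
  "plan": [
    [0,0,0,0,2],
    [0,0,0,0,2],
    [0,0.5,0,0,2],
    [0,0.5,0,0,0],
    [0,0.5,0,0,0],
    [0,0.5,0,0,0],
    [0,0.5,0,0,0],
    [0,0.5,0,0,0]
  ],
  "grip_force": 70
}}

```text
clock: 4.0
eef_pos: [0.6949, -0.0276, 0.1787]
ee_rot: [[0.995, 0.0, -0.102], [0.102, -0.0, 0.995], [-0.0, -1.0, -0.0]]
force: [-0.8, 0.7, -0.9]
finger_gap: 0.0052
```

Request:
{"fn": "move_arm", "kwargs": {
  "plan": [
    [0,-0.5,0,0,0],
    [0,-1,0,0,0],
    [0,-2,0,0,0],
    [0,-3,0,0,0],
    [0,-4,0,0,0],
    [0,-6,0,0,0],
    [0,-8,0,0,0],
    [0,-8,0,0,0]
  ]
}}

```text
clock: 4.8
eef_pos: [0.6957, -0.0278, 0.2623]
ee_rot: [[0.995, 0.004, -0.102], [0.102, -0.0, 0.995], [0.004, -1.0, -0.0]]
force: [-1.5, -1.2, -0.7]
finger_gap: 0.0054
```

```bash
python3 -c "
from h import *
c=cam('scene');save(c,'s2.png',(135,120,350,280),3.7)
c=cam('side');
"
```

```text
(no output)
```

View pics/s2.png

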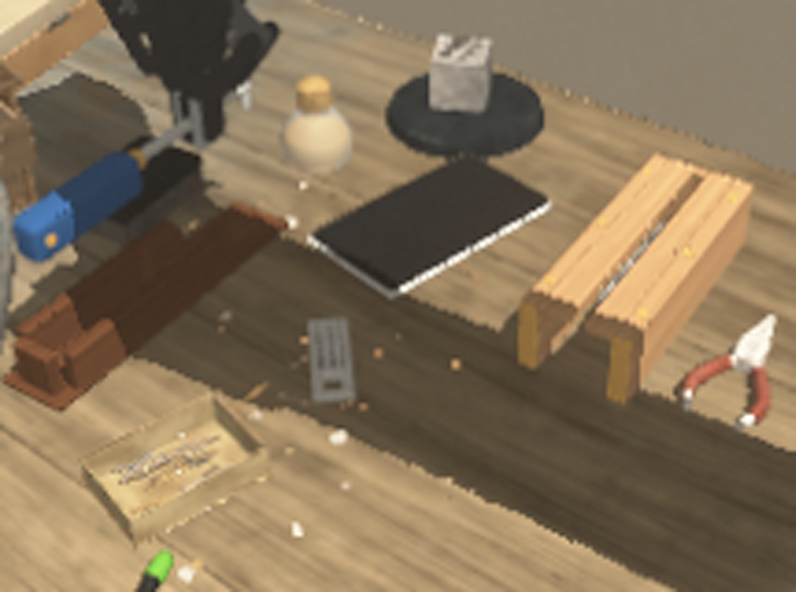

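```bash
python3 -c "
from h import *
go(.425,-.03,.25,5.3)
go(.4204,.024,.21,5.3)"
```

```text
now [ 0.6949 -0.0275  0.2593] head 5.88 -> shift [-26.88   0.91   2.51] spin 0.58
now [ 0.6949 -0.0275  0.2593] head 5.88 -> shift [-26.78   4.91   7.93] spin 0.58
```

Request:
{"fn": "move_arm", "kwargs": {
  "plan": [
    [-5,0,0,0.6,0],
    [-10,0,0,0.6,0],
    [-15,0,0.5,0.6,0],
    [-20,0,2,0.6,0],
    [-25,0,5,0.6,0],
    [-26.8,2,7.9,0.6,0],
    [-26.8,4.9,7.9,0.6,0],
    [-26.8,6.5,7.9,0.6,0]
  ]
}}

```text
clock: 5.7
eef_pos: [0.419, 0.0247, 0.1922]
ee_rot: [[0.996, -0.002, -0.094], [0.094, -0.0, 0.996], [-0.002, -1.0, 0.0]]
force: [1.6, 0.1, -1.2]
finger_gap: 0.0051
```

Request:
{"fn": "move_arm", "kwargs": {
  "plan": [
    [0,1.2,0,0,0],
    [0,1.7,0,0,0],
    [0,1.7,0,0,0]
  ]
}}

```text
clock: 6.0
eef_pos: [0.4202, 0.0232, 0.1763]
ee_rot: [[0.996, -0.001, -0.091], [0.091, -0.0, 0.996], [-0.001, -1.0, -0.0]]
force: [0.4, -1.0, -0.8]
finger_gap: 0.0056
```

Request:
{"fn": "move_arm", "kwargs": {
  "plan": [
    [0,0.15,0,0,0],
    [0,0.15,0,0,0],
    [0,0.15,0,0,3],
    [0,0.15,0,0,4],
    [0,0.15,0,0,4]
  ]
}}

```text
clock: 6.5
eef_pos: [0.4203, 0.0236, 0.1754]
ee_rot: [[0.996, 0.0, -0.092], [0.092, 0.0, 0.996], [0.0, -1.0, -0.0]]
force: [0.0, -0.1, -0.3]
finger_gap: 0.0401
```

Request:
{"fn": "move_arm", "kwargs": {
  "plan": [
    [0,-4,0,0,4],
    [0,-8,4,0,4],
    [0,-8,8,0,4],
    [0,-8,12,0,4],
    [0,-8,12,0,4],
    [0,-8,12,0,4]
  ]
}}

```text
clock: 7.1
eef_pos: [0.409, 0.1438, 0.2553]
ee_rot: [[0.996, 0.0, -0.094], [0.094, -0.0, 0.996], [0.0, -1.0, -0.0]]
force: [0.4, -0.2, -0.2]
finger_gap: 0.04
```

```bash
python3 -c "
from h import *
import pickle
c=cam('wrist');save(c,'w3.png',s=1.56);pickle.dump(c,open('w3.pkl','wb'));go(.4105,.1315,.177,5.3)"
```

```text
now [0.4091 0.1429 0.2552] head 5.29 -> shift [ 0.03  7.82 -1.14] spin -0.01
```

View pics/w3.png

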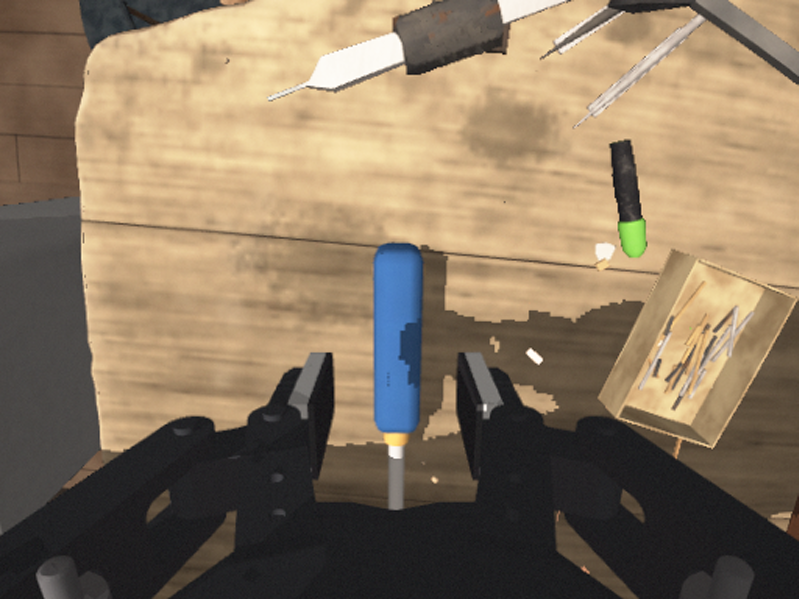

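Request:
{"fn": "move_arm", "kwargs": {
  "plan": [
    [0,-2.5,-5,0,4],
    [0,-2.5,-10,0,4],
    [0,-2.5,-15,0,4],
    [0,-2.5,-20,0,4],
    [0,-2.5,-25,0,4],
    [0,-2.5,-30,0,4],
    [0,-2.5,-34,0,4],
    [0,-2.5,-34,0,4]
  ]
}}

```text
clock: 7.95
eef_pos: [0.4389, -0.2023, 0.2805]
ee_rot: [[0.997, 0.0, -0.082], [0.082, -0.003, 0.997], [0.0, -1.0, -0.003]]
force: [0.7, 0.9, -0.5]
finger_gap: 0.0403
```

Request:
{"fn": "move_arm", "kwargs": {
  "plan": [
    [0,0,0,0,4],
    [0,0,0,0,4]
  ]
}}

```text
clock: 8.15
eef_pos: [0.44, -0.1953, 0.28]
ee_rot: [[0.996, -0.001, -0.092], [0.092, 0.0, 0.996], [-0.001, -1.0, 0.0]]
force: [0.1, 0.5, -0.5]
finger_gap: 0.0401
```

```bash
python3 -c "
from h import *
import pickle
c=cam('wrist');save(c,'w4.png',(120,0,400,260),2.3);pickle.dump(c,open('w4.pkl','wb'))
print(env.sense()['eef_pos'])
c=pickle.load(open('w3.pkl','rb'));P=p2w(c,np.array([(398,243),(397,434)])/1.56,.024);print(P)
"
```

```text
[ 0.44021989 -0.19485751  0.28006666]
[[0.40674101 0.17805817 0.024     ]
 [0.41507841 0.08562907 0.024     ]]
```

View pics/w4.png

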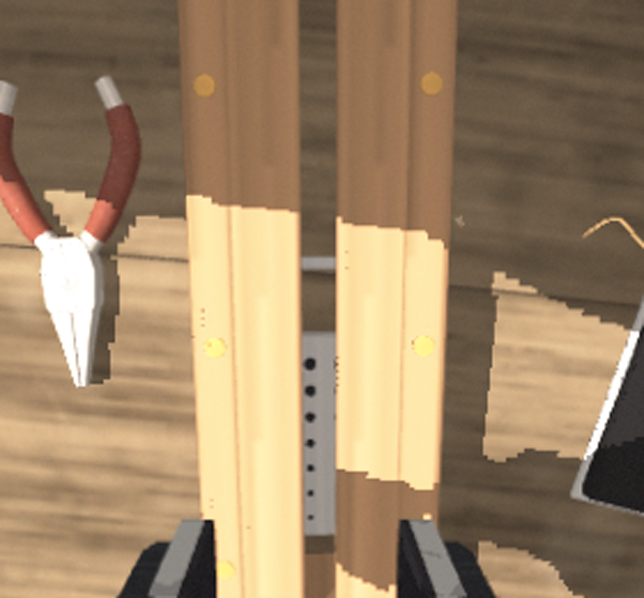

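```bash
python3 -c "
from h import *
import pickle
a=pickle.load(open('w4.pkl','rb'))['color'];b=pickle.load(open('w1.pkl','rb'))['color']
A=cv2.resize(a[100:245,225:300],None,fx=4,fy=4,interpolation=cv2.INTER_CUBIC)
B=cv2.resize(b[90:172,75:160],None,fx=5.5,fy=5.5,interpolation=cv2.INTER_CUBIC)
H=max(len(A),len(B));f=lambda i:np.pad(i,((0,H-len(i)),(0,0),(0,0)))
cv2.imwrite('pics/z5.png',np.hstack([f(A),f(B)])[:,:,::-1])
"
```

```text
(no output)
```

View pics/z5.png

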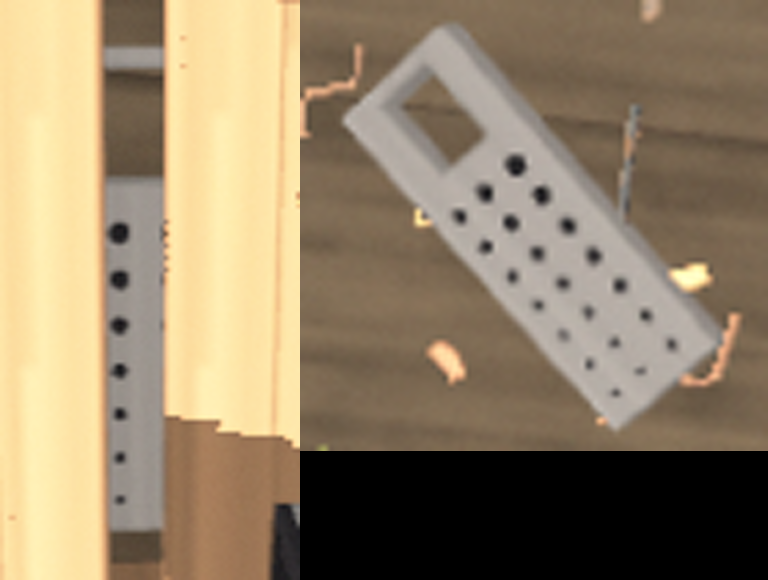

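```bash
python3 -c "
from h import *
import pickle
np.set_printoptions(precision=4,suppress=True)
c=pickle.load(open('w4.pkl','rb'))
z=lambda L:np.array(L)/4+[225,100]
k=lambda L:np.array(L)/2.3+[120,0]
hol=p2w(c,z([(120,232),(119,500)]),.01);ends=p2w(c,z([(134,47),(134,68),(134,178),(134,530)]),.01)
sl=p2w(c,z([(104,100),(163,100),(104,480),(163,480)]),.05)
ed=p2w(c,k([(182,50),(456,50),(197,450),(440,450)]),.05)
o=np.array([.4368,-.1523]);
n=(ed[:2].mean(0)-ed[2:].mean(0))[:2];n/=np.linalg.norm(n);print('axis out',n,np.degrees(np.arctan2(*n[::-1])))
l=np.array([n[1],-n[0]]) # lateral toward +x
m=ed.mean(0)[:2]
for q,a in (('holes',hol),('ends',ends),('slit',sl),('edges',ed)): print(q,np.c_[(a[:,:2]-m)@l,(a[:,:2]-m)@n]*1000)
print('centre line pt',m, 'hole col edge2 at z .01', (p2w(c,z([(163,245)]),.01)[:,:2]-m)@l*1000)
P=np.array([[.40674,.17806],[.41508,.08563]]);print('pick handle lat,along',np.c_[(P-m)@l,(P-m)@n]*1000)
"
```

```text
axis out [-0.0935  0.9956] 95.36362582245138
holes [[ -2.1353 -35.6224]
 [ -2.4152 -93.0345]]
ends [[  0.6053   0.3695]
 [  0.6104  -3.5939]
 [  0.6408 -24.8569]
 [  0.7834 -99.9468]]
slit [[ -4.9404  -7.1405]
 [  4.605   -7.1642]
 [ -5.247  -72.7769]
 [  5.1305 -72.81  ]]
edges [[-36.0412  54.9663]
 [ 36.0412  54.8487]
 [-36.3816 -54.7983]
 [ 36.3816 -55.0167]]
centre line pt [ 0.4374 -0.1334] hole col edge2 at z .01 [6.4652]
pick handle lat,along [[ -1.4478 312.9387]
 [ -1.7843 220.1338]]
```

```bash
python3 -c "
from h import *
go(.4109,.1317,.28,5.36)
go(.4109,.1317,.176,5.36)"
```

```text
now [ 0.4402 -0.1949  0.2801] head 5.31 -> shift [1.000e-01 2.000e-02 3.279e+01] spin -0.05
now [ 0.4402 -0.1949  0.2801] head 5.31 -> shift [ 0.1  10.42 32.78] spin -0.05
```

Request:
{"fn": "move_arm", "kwargs": {
  "plan": [
    [0.1,0,5,-0.05,4],
    [0.1,0,10,-0.05,4],
    [0.1,0,15,-0.05,4],
    [0.1,0,20,-0.05,4],
    [0.1,0,25,-0.05,4],
    [0.1,0,30,-0.05,4],
    [0.1,1,32.8,-0.05,4],
    [0.1,4,32.8,-0.05,4]
  ]
}}

```text
clock: 9.0
eef_pos: [0.4109, 0.1363, 0.2413]
ee_rot: [[0.995, 0.003, -0.101], [0.101, 0.004, 0.995], [0.004, -1.0, 0.003]]
force: [1.2, -0.2, -0.4]
finger_gap: 0.0401
```

Request:
{"fn": "move_arm", "kwargs": {
  "plan": [
    [0,3,0,0,4],
    [0,5,0,0,4],
    [0,6.4,0,0,4],
    [0,6.4,0,0,4],
    [0,6.4,0,0,4]
  ]
}}

```text
clock: 9.5
eef_pos: [0.4111, 0.1316, 0.1766]
ee_rot: [[0.996, -0.0, -0.094], [0.094, -0.0, 0.996], [-0.0, -1.0, -0.0]]
force: [0.7, 0.2, 0.1]
finger_gap: 0.0395
```

Request:
{"fn": "move_arm", "kwargs": {
  "plan": [
    [0,0,0,0,1],
    [0,0,0,0,1],
    [0,0,0,0,1],
    [0,0,0,0,1],
    [0,0,0,0,1]
  ],
  "grip_force": 80
}}

```text
clock: 10.0
eef_pos: [0.4115, 0.1315, 0.1773]
ee_rot: [[0.996, 0.001, -0.093], [0.093, 0.001, 0.996], [0.001, -1.0, 0.001]]
force: [-4.3, -0.9, 13.4]
finger_gap: 0.0206
```

Request:
{"fn": "move_arm", "kwargs": {
  "plan": [
    [0,-0.7,0,0,1],
    [0,-1.4,0,0,1],
    [0,-1.4,0,0,1],
    [-0.05,-1.4,0,0,1]
  ]
}}

```text
clock: 10.4
eef_pos: [0.4109, 0.1313, 0.1906]
ee_rot: [[0.996, 0.001, -0.093], [0.093, 0.0, 0.996], [0.001, -1.0, 0.0]]
force: [0.1, 0.3, -0.9]
finger_gap: 0.0204
```

```bash
python3 -c "
from h import *
import pickle
s=env.sense();print(s['eef_pos'],s['force'],s['finger_gap'])
c=cam('side');pickle.dump(c,open('side2.pkl','rb'.replace('r','w')))
u=(w2p(c,[[.415,.04,.02],[.426,-.05,.02],[.43,-.06,.05]]));print(u)
x,y=u.mean(0).astype(int);a=max(x-75,0);b=max(y-65,0);save(c,'k6.png',(a,b,a+150,b+115),5.2);print(a,b)
"
```

```text
[0.41088535 0.13133122 0.19056522] [ 0.08229509  0.29550241 -0.91766596] 0.02043219837431389
[[292.73839823 261.0967158 ]
 [309.49018059 228.45421254]
 [311.34287966 217.6258748 ]]
229 170
```

View pics/k6.png

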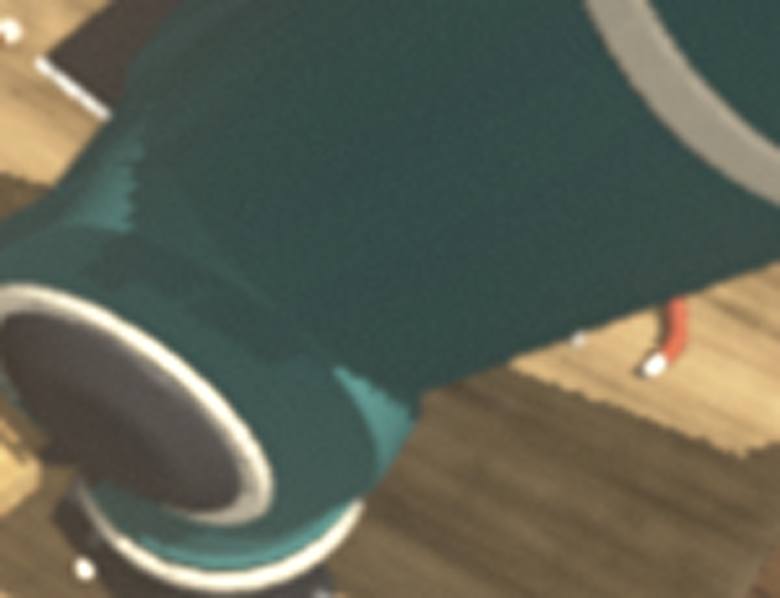

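Request:
{"fn": "move_arm", "kwargs": {
  "plan": [
    [0,0,-2.5,0,1],
    [0,0,-5,0,1],
    [0,0,-7.5,0,1],
    [0,0,-9.5,0,1],
    [0,0,-11,0,1],
    [0,0,-12.2,0,1],
    [0,0,-12.5,0,1],
    [0,0,-12.5,0,1]
  ]
}}

```text
clock: 11.25
eef_pos: [0.4224, 0.0067, 0.1901]
ee_rot: [[0.996, -0.0, -0.092], [0.092, -0.0, 0.996], [-0.0, -1.0, -0.0]]
force: [0.0, -0.2, -0.8]
finger_gap: 0.0206
```

```bash
python3 -c "
from h import *
s=env.sense();print(s['force'],s['torque'])
m=np.array([.4374,-.1334]);n=np.array([-.0935,.9956]);l=np.array([n[1],-n[0]])
d=np.array(s['eef_pos'][:2])-m;print('hook lat,along',d@l*1e3,d@n*1e3-155+.5)
go(.41,.13,.18,5.36)"
```

```text
[ 0.0281627  -0.24569193 -0.76452608] [0.07444046 0.01023342 0.01999245]
hook lat,along -1.852567107756176 -13.621505778977422
now [0.4224 0.0067 0.1901] head 5.29 -> shift [-0.1   1.01 12.39] spin -0.07
```

Request:
{"fn": "move_arm", "kwargs": {
  "plan": [
    [0,0.4,0,0,1],
    [0,0.8,0,0,1],
    [0,1.15,0,0,1],
    [0,1.15,0,0,1],
    [0,1.15,0,0,1]
  ]
}}

```text
clock: 11.75
eef_pos: [0.4224, 0.0068, 0.1786]
ee_rot: [[0.996, -0.0, -0.093], [0.093, -0.0, 0.996], [-0.0, -1.0, -0.0]]
force: [-0.7, -0.5, -0.8]
finger_gap: 0.0204
```

Request:
{"fn": "move_arm", "kwargs": {
  "plan": [
    [0,0,0.6,0,1],
    [0,0,1.2,0,1],
    [0,0,2.5,0,1],
    [0,0,4.5,0,1],
    [0,0,6.5,0,1],
    [0,0,8.5,0,1],
    [0,0,10.5,0,1],
    [0,0,10.5,0,1]
  ]
}}

```text
clock: 12.55
eef_pos: [0.4123, 0.114, 0.1787]
ee_rot: [[0.995, 0.0, -0.097], [0.097, 0.001, 0.995], [0.0, -1.0, 0.001]]
force: [0.8, -1.0, -0.6]
finger_gap: 0.02
```

```bash
python3 -c "
from h import *
import pickle
c=pickle.load(open('w3.pkl','rb'));print(p2w(c,np.array([(270,98),(312,88),(410,72),(505,48),(625,145),(635,255)])/1.56,.01))
s=env.sense();print(s['force'],s['torque'])
c=cam('scene');pickle.dump(c,open('sc7.pkl','wb'))
"
```

```text
[[0.34644923 0.23339701 0.01      ]
 [0.36425922 0.23891871 0.01      ]
 [0.40519104 0.24902746 0.01      ]
 [0.4439644  0.26258629 0.01      ]
 [0.50300044 0.22917546 0.01      ]
 [0.51827999 0.18088326 0.01      ]]
[ 0.75840607 -0.96051443 -0.63287898] [ 0.04394463 -0.04031903  0.0185823 ]
```

```bash
python3 -c "
from h import *
s=env.sense();R=np.array(s['ee_rot']);p=np.array(s['eef_pos']);print(p)
h0=np.degrees(np.arctan2(R[1,0],R[0,0]))
m=np.array([.4374,-.1334]);n=np.array([-.0935,.9956]);l=np.array([n[1],-n[0]])
a0=(p[:2]-m)@n*1e3-155;print('hook along',a0,'lat',(p[:2]-m)@l*1e3,h0)
for i in range(1,9):
    a=a0+(182-a0)*i/8; f=18*i/8; t=np.radians(95.36-f)
    hk=m+n*a/1e3+l*-.0019; T=hk+.155*np.array([np.cos(t),np.sin(t)])
    d=R.T@np.r_[T-p[:2],0]*100; print(np.round([d[0],d[2],h0-(5.36-f)],2))
"
```

```text
[0.41241119 0.11266389 0.17875068]
hook along 92.31766037097992 lat -1.8718887181060873 5.478857953924065
[0.61 1.11 2.37]
[1.22 2.19 4.62]
[1.83 3.25 6.87]
[2.43 4.29 9.12]
[ 3.03  5.3  11.37]
[ 3.63  6.29 13.62]
[ 4.22  7.26 15.87]
[ 4.8   8.2  18.12]
```

Request:
{"fn": "move_arm", "kwargs": {
  "plan": [
    [0.6,0,1.1,2.4,1],
    [1.2,0,2.2,4.6,1],
    [1.8,0,3.25,6.9,1],
    [2.4,0,4.3,9.1,1],
    [3.0,0,5.3,11.4,1],
    [3.6,0,6.3,13.6,1],
    [4.2,0,7.25,15.9,1],
    [4.8,0,8.1,18.0,1]
  ]
}}

```text
clock: 13.4
eef_pos: [0.4532, 0.1962, 0.1787]
ee_rot: [[0.975, 0.0, 0.222], [-0.222, -0.0, 0.975], [0.0, -1.0, -0.0]]
force: [-0.1, -0.5, -1.6]
finger_gap: 0.0207
```

Request:
{"fn": "move_arm", "kwargs": {
  "plan": [
    [0,0,0,0,1],
    [0,0,0,0,1]
  ]
}}

```text
clock: 13.6
eef_pos: [0.4528, 0.1958, 0.1786]
ee_rot: [[0.976, -0.0, 0.219], [-0.219, -0.0, 0.976], [0.0, -1.0, -0.0]]
force: [0.2, 0.1, -0.9]
finger_gap: 0.0206
```

```bash
python3 -c "
from h import *
import pickle
c=cam('scene');pickle.dump(c,open('sc8.pkl','wb'));a=c['color']
d=cam('side');pickle.dump(d,open('sd8.pkl','wb'))
print(w2p(c,[[.42,.05,.01],[.43,-.03,.01]]),w2p(d,[[.42,.05,.01],[.43,-.03,.01]]))
m=np.array([.4374,-.1334]);n=np.array([-.0935,.9956]);l=np.array([n[1],-n[0]])
# rectified map, lat -40..60, along 60..260 mm at z=.01, 1mm/px
for nm,c in (('scene',c),('side',d)):
    A,L=np.meshgrid(np.arange(60,260),np.arange(-40,60),indexing='ij')
    P=m+A[...,None]/1e3*n+L[...,None]/1e3*l
    uv=w2p(c,np.c_[P.reshape(-1,2),np.full(A.size,.01)]).astype(np.float32).reshape(200,100,2)
    cv2.imwrite('rect_%s.png'%nm,cv2.remap(c['color'],uv,None,cv2.INTER_LINEAR)[:,:,::-1])
"
```

```text
[[262.58058168 251.74752982]
 [281.01571404 227.91420862]] [[288.12301453 265.41570738]
 [303.13287536 236.16199646]]
```

```bash
python3 -c "
from h import *
go(.4528,.1958,.228,-12.6)
go(.343,.165,.228,2)"
```

```text
now [0.4528 0.1956 0.1787] head -12.67 -> shift [-0.   -4.93  0.01] spin -0.07
now [0.4528 0.1956 0.1787] head -12.67 -> shift [-10.04  -4.93  -5.4 ] spin -14.67
```

Request:
{"fn": "move_arm", "kwargs": {
  "plan": [
    [0,-1,0,0,1],
    [0,-2,0,0,1],
    [0,-3.5,0,0,1],
    [0,-5,0,0,1],
    [0,-5,0,0,1]
  ]
}}

```text
clock: 14.2
eef_pos: [0.4535, 0.1966, 0.2311]
ee_rot: [[0.976, 0.003, 0.219], [-0.219, 0.002, 0.976], [0.002, -1.0, 0.002]]
force: [0.6, -0.2, -1.7]
finger_gap: 0.0209
```

Request:
{"fn": "move_arm", "kwargs": {
  "plan": [
    [-2.5,0,-1.4,-4,1],
    [-5,0,-2.7,-8,1],
    [-7.5,0,-4,-11,1],
    [-10,0,-5.4,-14.7,1],
    [-10,0,-5.4,-14.7,1],
    [-10,2.5,-5.4,-14.7,1],
    [-10,4.4,-5.4,-14.7,1],
    [-10,4.4,-5.4,-14.7,1]
  ]
}}

```text
clock: 15.0
eef_pos: [0.3434, 0.1654, 0.1835]
ee_rot: [[0.999, -0.002, -0.035], [0.035, -0.002, 0.999], [-0.002, -1.0, -0.002]]
force: [-0.1, 0.2, -0.5]
finger_gap: 0.0203
```

Request:
{"fn": "move_arm", "kwargs": {
  "plan": [
    [0,0,0,0,1]
  ]
}}

```text
clock: 15.1
eef_pos: [0.3439, 0.1655, 0.185]
ee_rot: [[0.999, -0.0, -0.034], [0.034, -0.001, 0.999], [-0.0, -1.0, -0.001]]
force: [-0.7, -0.0, -0.9]
finger_gap: 0.0207
```

Request:
{"fn": "move_arm", "kwargs": {
  "plan": [
    [0,0.5,0,0,1],
    [0,0.75,0,0,1],
    [0,0.75,0,0,1],
    [0,0.75,0,0,3],
    [0,0.75,0,0,4.5],
    [0,0.75,0,0,4.5],
    [0,0.75,0,0,4.5]
  ]
}}

```text
clock: 15.8
eef_pos: [0.3436, 0.1656, 0.1773]
ee_rot: [[0.999, 0.0, -0.035], [0.035, -0.0, 0.999], [0.0, -1.0, -0.0]]
force: [0.4, 0.5, 0.2]
finger_gap: 0.0451
```

Request:
{"fn": "move_arm", "kwargs": {
  "plan": [
    [0,-4,0,0,4.5],
    [0,-9,0,0,4.5],
    [2.5,-10,-4,0,5],
    [5,-10,-8,0,5],
    [7.5,-10,-13,0,5],
    [8.5,-10,-18,0,5],
    [9,-10,-21,-3.3,5],
    [9,-10,-21,-3.3,5]
  ]
}}

```text
clock: 16.6
eef_pos: [0.4412, -0.0458, 0.2775]
ee_rot: [[0.996, 0.001, -0.088], [0.088, -0.002, 0.996], [0.001, -1.0, -0.002]]
force: [-0.2, 0.3, 0.6]
finger_gap: 0.0504
```

Request:
{"fn": "move_arm", "kwargs": {
  "plan": [
    [0,0,0,0,5],
    [0,0,0,0,5]
  ]
}}

```text
clock: 16.8
eef_pos: [0.4407, -0.0402, 0.2771]
ee_rot: [[0.996, -0.0, -0.093], [0.093, 0.0, 0.996], [-0.0, -1.0, 0.0]]
force: [0.1, -0.8, -0.2]
finger_gap: 0.0505
```

```bash
python3 -c "
from h import *
import pickle
s=env.sense();print(s['eef_pos'],s['force'])
c=cam('wrist');save(c,'w9.png',s=1.56);pickle.dump(c,open('w9.pkl','wb'))"
```

```text
[ 0.44073444 -0.04023644  0.27710447] [ 0.13684392 -0.79330563 -0.23808233]
```

View pics/w9.png

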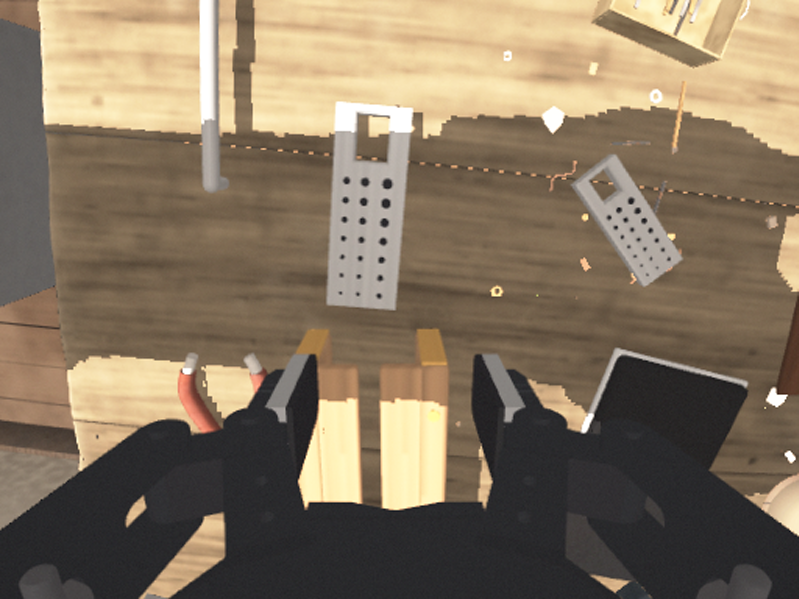

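```bash
python3 -c "
from h import *
import pickle
c=pickle.load(open('w9.pkl','rb'))
P=p2w(c,np.array([(336,102),(413,106),(395,310),(328,305)])/1.56,.01)[:,:2];print(P)
d=P[:2].mean(0)-P[2:].mean(0);h=np.degrees(np.arctan2(d[1],d[0]));print('len',np.hypot(*d),'width',np.hypot(*(P[0]-P[1])),'ang',h)
C=P.mean(0);print(C)
g=C-d/np.linalg.norm(d)*.005
print(g);go(*g,.174,h-90)
print('pad',p2w(c,np.array([(617,350),(746,383)])/1.56,.01))
print('shaft',p2w(c,np.array([(208,100),(212,185)])/1.56,.02))
"
```

```text
[[ 0.40375761  0.05256505]
 [ 0.44011131  0.05404642]
 [ 0.44098307 -0.04712472]
 [ 0.40583011 -0.04764577]]
len 0.10070173714915467 width 0.03638387428443137 ang 90.8376219467309
[0.42267053 0.00296025]
[ 0.42274362 -0.00203922]
now [ 0.4408 -0.04    0.2771] head 5.4 -> shift [-1.43 10.31  3.95] spin 4.56
pad [[ 0.56377952 -0.05885304  0.01      ]
 [ 0.64557258 -0.07261574  0.01      ]]
shaft [[0.34658265 0.04776108 0.02      ]
 [0.34868657 0.00961662 0.02      ]]
```

Request:
{"fn": "move_arm", "kwargs": {
  "plan": [
    [-1.4,0,3.95,4.5,5],
    [-1.4,3,3.95,4.5,5],
    [-1.4,6,3.95,4.5,5],
    [-1.4,9,3.95,4.5,5],
    [-1.4,10.3,3.95,4.5,5],
    [-1.4,10.3,3.95,4.5,5],
    [-1.4,10.3,3.95,4.5,5]
  ]
}}

```text
clock: 17.55
eef_pos: [0.4233, -0.0025, 0.1746]
ee_rot: [[1.0, -0.0, -0.015], [0.015, -0.0, 1.0], [-0.0, -1.0, -0.0]]
force: [-0.7, 0.2, 0.2]
finger_gap: 0.0499
```

Request:
{"fn": "move_arm", "kwargs": {
  "plan": [
    [0,0,0,0,2.5],
    [0,0,0,0,2.5],
    [0,0,0,0,2.5],
    [0,0,0,0,2.5],
    [0,0,0,0,2.5],
    [0,0,0,0,2.5]
  ],
  "grip_force": 100
}}

```text
clock: 18.15
eef_pos: [0.4236, -0.0028, 0.1756]
ee_rot: [[1.0, 0.002, -0.015], [0.015, 0.001, 1.0], [0.002, -1.0, 0.001]]
force: [-7.0, 0.5, 24.9]
finger_gap: 0.0325
```

Request:
{"fn": "move_arm", "kwargs": {
  "plan": [
    [0,-0.3,0,0,2.5],
    [0,-0.6,0,0,2.5],
    [0,-1.2,0,0,2.5],
    [0,-2.5,0,0,2.5],
    [0,-4,0,0,2.5],
    [0,-6,0,0,2.5],
    [0,-7,0,0,2.5],
    [0,-7,0,0,2.5]
  ]
}}

```text
clock: 18.95
eef_pos: [0.4236, -0.0028, 0.2453]
ee_rot: [[1.0, 0.002, -0.015], [0.015, 0.001, 1.0], [0.002, -1.0, 0.001]]
force: [0.1, 1.1, -2.7]
finger_gap: 0.0326
```

```bash
python3 -c "
from h import *
s=env.sense();print(s['force'],s['torque'],s['finger_gap'])
# pad centre from wrist view and earlier
a=np.array([.56378,-.05885]);b=np.array([.64557,-.07262]);u=(b-a)/np.linalg.norm(b-a);v=np.array([u[1],-u[0]])
C=(a+b)/2+v*.075;print('pad C',C,np.degrees(np.arctan2(-v[1],-v[0])))
"
```

```text
[ 0.05569762  1.05819961 -2.66082226] [-0.01318372  0.01423367 -0.011034  ] 0.03262444732797258
pad C [ 0.59222338 -0.13969416] 80.44341711509564
```

```bash
python3 -c "
from h import *
go(.5916,-.1427,.245,-8.8);go(.5916,-.1427,.1875,-8.8)"
```

```text
now [ 0.4236 -0.0028  0.2453] head 0.85 -> shift [ 16.59   0.06 -14.24] spin 9.65
now [ 0.4236 -0.0028  0.2453] head 0.85 -> shift [ 16.58   5.81 -14.24] spin 9.65
```

Request:
{"fn": "move_arm", "kwargs": {
  "plan": [
    [3,-1,-1.5,1,2.5],
    [6,-1,-4,2.5,2.5],
    [9,-1,-7,5,2.5],
    [12,-1,-10,7,2.5],
    [15,-1,-12.5,9,2.5],
    [16.6,-1,-14.2,9.65,2.5],
    [16.6,0,-14.2,9.65,2.5],
    [16.6,2,-14.2,9.65,2.5]
  ]
}}

```text
clock: 19.75
eef_pos: [0.5915, -0.1432, 0.2234]
ee_rot: [[0.988, 0.001, 0.154], [-0.154, -0.0, 0.988], [0.001, -1.0, -0.0]]
force: [0.5, 1.8, -2.8]
finger_gap: 0.0323
```

```bash
python3 -c "
from h import *
c=cam('wrist');g=c['color'].astype(int);s=env.sense();print(s['eef_pos'],s['force'])
# dark pad edges: rectify at z=.01 about pad
C=np.array([.592,-.137]);t=np.radians(81.2);v=np.array([np.cos(t),np.sin(t)]);l=np.array([v[1],-v[0]])
for L in (-30,0,30):
    A=np.arange(45,100,2.);P=C+A[:,None]/1e3*v+L/1e3*l
    uv=w2p(c,np.c_[P,np.full(len(A),.01)]).round().astype(int);
    print('along at lat',L,[(int(a),int(g[y,x].sum()//3)) for a,(x,y) in zip(A,uv) if 0<=x<512 and 0<=y<384])
for a in (60,68):
    A=np.arange(-60,61,2.);P=C+A[:,None]/1e3*l+a/1e3*v
    uv=w2p(c,np.c_[P,np.full(len(A),.01)]).round().astype(int);
    print('lat at along',a,[(int(q),int(g[y,x].sum()//3)) for q,(x,y) in zip(A,uv) if 0<=x<512 and 0<=y<384])
"
```

```text
[ 0.59022195 -0.14219695  0.21975576] [-3.05418983  1.92791762 -6.22880458]
along at lat -30 [(45, 47), (47, 49), (49, 50), (51, 46), (53, 32), (55, 28), (57, 27), (59, 27), (61, 27), (63, 28), (65, 24), (67, 26), (69, 24), (71, 140), (73, 57), (75, 61), (77, 66), (79, 66), (81, 62), (83, 64), (85, 62), (87, 69), (89, 69), (91, 64), (93, 70), (95, 80), (97, 81), (99, 78)]
along at lat 0 [(45, 190), (47, 49), (49, 26), (51, 27), (53, 27), (55, 30), (57, 28), (59, 28), (61, 28), (63, 23), (65, 26), (67, 29), (69, 22), (71, 118), (73, 56), (75, 59), (77, 64), (79, 62), (81, 64), (83, 66), (85, 60), (87, 61), (89, 68), (91, 75), (93, 70), (95, 68), (97, 75), (99, 79)]
along at lat 30 [(45, 30), (47, 28), (49, 50), (51, 28), (53, 28), (55, 27), (57, 24), (59, 26), (61, 30), (63, 25), (65, 27), (67, 26), (69, 29), (71, 81), (73, 60), (75, 61), (77, 57), (79, 54), (81, 63), (83, 62), (85, 60), (87, 62), (89, 73), (91, 75), (93, 74), (95, 73), (97, 77), (99, 82)]
lat at along 60 [(-60, 72), (-58, 72), (-56, 73), (-54, 74), (-52, 72), (-50, 69), (-48, 68), (-46, 63), (-44, 62), (-42, 60), (-4
[... 468 characters left out ...]
 (52, 72), (54, 72), (56, 74), (58, 74), (60, 73)]
lat at along 68 [(-60, 69), (-58, 68), (-56, 65), (-54, 67), (-52, 67), (-50, 66), (-48, 68), (-46, 66), (-44, 66), (-42, 67), (-40, 65), (-38, 65), (-36, 63), (-34, 155), (-32, 26), (-30, 27), (-28, 26), (-26, 28), (-24, 26), (-22, 26), (-20, 27), (-18, 26), (-16, 26), (-14, 29), (-12, 27), (-10, 26), (-8, 26), (-6, 27), (-4, 23), (-2, 24), (0, 29), (2, 22), (4, 22), (6, 28), (8, 26), (10, 29), (12, 27), (14, 26), (16, 22), (18, 24), (20, 25), (22, 27), (24, 28), (26, 24), (28, 30), (30, 23), (32, 26), (34, 26), (36, 27), (38, 27), (40, 27), (42, 28), (44, 26), (46, 25), (48, 153), (50, 68), (52, 71), (54, 68), (56, 65), (58, 64), (60, 60)]
```

```bash
cat > pad.py <<'E'
from h import *
s=env.sense();print(s['eef_pos'],s['force'])
c=cam('wrist');g=c['color'].astype(int).sum(2)//3
s=env.sense();print(s['eef_pos'],s['force']);p=np.array(s['eef_pos'])
def prof(C,v,l,a,L,z):
    a,L=np.broadcast_arrays(np.atleast_1d(a).astype(float),np.atleast_1d(L).astype(float))
    P=C+a[:,None]/1e3*v+L[:,None]/1e3*l
    uv=w2p(c,np.c_[P,np.full(len(P),z)]).round().astype(int)
    return [int(g[y,x]) if 0<=x<512 and 0<=y<384 else -1 for x,y in uv]
t=np.radians(81.2);v=np.array([np.cos(t),np.sin(t)]);l=np.array([v[1],-v[0]]);C=np.array([.592,-.137])
q=np.arange(-44,61)
for a in (60,68):
    r=np.array(prof(C,v,l,a,q,.01)); k=np.where((r<40))[0]; print('pad lat range at',a,q[k.min()],q[k.max()])
q=np.arange(55,95)
for L in (-20,0,20,40): r=np.array(prof(C,v,l,q,L,.01)); print('pad end along',L,q[np.where((r<40)&(r>=0))[0].max()])
R=np.array(s['ee_rot']);vt=R[:2,2];lt=R[:2,0]; zt=p[2]-.1745+.01
q=np.arange(-40,41)
print('plate lat profile in tool at along 46',prof(p[:2],vt,lt,46,q,zt))
q=np.arange(30,70); print('plate along profile lat 13',list(zip(q.tolist(),prof(p[:2],vt,lt,q,13,zt))))
E
python3 pad.py
```

```text
[ 0.59022195 -0.14219695  0.21975576] [-3.05418983  1.92791762 -6.22880458]
[ 0.59018236 -0.14208199  0.22106991] [-0.37335684  1.57271736 -2.94714587]
pad lat range at 60 -33 47
pad lat range at 68 -32 46
pad end along -20 69
pad end along 0 69
pad end along 20 68
pad end along 40 68
plate lat profile in tool at along 46 [119, 119, 125, 135, 138, 140, 141, 137, 140, 140, 141, 144, 143, 143, 145, 245, 48, 49, 49, 49, 49, 82, 246, 246, 244, 243, 244, 247, 246, 245, 205, 142, 56, 48, 50, 47, 46, 45, 50, 40, 26, 29, 26, 25, 26, 24, 108, 236, 244, 245, 246, 244, 243, 243, 244, 244, 241, 52, 50, 52, 22, 29, 29, 26, 27, 26, 27, 26, 27, 27, 28, 27, 50, 45, 49, 37, 116, 76, 130, 127, 127]
plate along profile lat 13 [(30, 242), (31, 242), (32, 242), (33, 242), (34, 242), (35, 242), (36, 243), (37, 242), (38, 243), (39, 242), (40, 242), (41, 242), (42, 243), (43, 243), (44, 243), (45, 243), (46, 243), (47, 243), (48, 243), (49, 243), (50, 243), (51, 243), (52, 243), (53, 243), (54, 243), (55, 244), (56, 105), (57, 25), (58, 27), (59, 25), (60, 31), (61, 23), (62, 30), (63, 31), (64, 25), (65, 24), (66, 30), (67, 28), (68, 23), (69, 26)]
```

Request:
{"fn": "move_arm", "kwargs": {
  "plan": [
    [0.9,0,-0.5,0,2.5],
    [0.9,0.6,-0.5,0,2.5],
    [0.9,1.2,-0.5,0,2.5],
    [0.9,1.8,-0.5,0,2.5],
    [0.9,1.8,-0.5,0,2.5],
    [0.9,1.8,-0.5,0,2.5]
  ]
}}

```text
clock: 20.45
eef_pos: [0.5994, -0.1489, 0.2062]
ee_rot: [[0.988, -0.0, 0.153], [-0.153, -0.0, 0.988], [-0.0, -1.0, -0.0]]
force: [-0.9, 0.0, -1.2]
finger_gap: 0.0323
```

```bash
python3 pad.py
```

```text
[ 0.59935098 -0.14891884  0.20619203] [-0.91581691  0.0385837  -1.16226839]
[ 0.5994417  -0.14897145  0.20639198] [ 0.01990896  0.72486062 -1.7151578 ]
pad lat range at 60 -33 48
pad lat range at 68 -32 45
pad end along -20 69
pad end along 0 68
pad end along 20 68
pad end along 40 68
plate lat profile in tool at along 46 [149, 152, 154, 155, 152, 109, 47, 48, 49, 47, 48, 48, 47, 49, 50, 47, 48, 49, 49, 48, 45, 48, 246, 247, 245, 243, 244, 247, 247, 246, 241, 171, 80, 51, 34, 27, 27, 29, 23, 26, 27, 27, 29, 28, 26, 24, 39, 183, 243, 245, 246, 245, 243, 243, 244, 245, 244, 243, 33, 29, 27, 23, 29, 28, 31, 30, 21, 29, 30, 45, 35, 84, 78, 56, 108, 104, 105, 101, 105, 108, 111]
plate along profile lat 13 [(30, 242), (31, 242), (32, 242), (33, 242), (34, 242), (35, 242), (36, 243), (37, 243), (38, 243), (39, 242), (40, 242), (41, 242), (42, 243), (43, 242), (44, 243), (45, 243), (46, 243), (47, 243), (48, 243), (49, 243), (50, 243), (51, 244), (52, 244), (53, 243), (54, 243), (55, 243), (56, 109), (57, 38), (58, 51), (59, 47), (60, 44), (61, 26), (62, 28), (63, 25), (64, 26), (65, 27), (66, 26), (67, 29), (68, 26), (69, 28)]
```

Request:
{"fn": "move_arm", "kwargs": {
  "plan": [
    [-0.1,0.6,0,0,2.5],
    [-0.1,1.2,0,0,2.5],
    [-0.1,1.7,0,0,2.5],
    [-0.1,1.9,0,0,2.5],
    [-0.1,1.9,0,0,2.5],
    [-0.1,1.9,0,0,2.5]
  ]
}}

```text
clock: 21.1
eef_pos: [0.5985, -0.1489, 0.1873]
ee_rot: [[0.988, 0.0, 0.154], [-0.154, -0.0, 0.988], [0.0, -1.0, -0.0]]
force: [-0.6, -0.2, -1.1]
finger_gap: 0.0326
```

Request:
{"fn": "move_arm", "kwargs": {
  "plan": [
    [0,0.1,0,0,2.5],
    [0,0.1,0,0,2.5],
    [0,0.1,0,0,2.5]
  ]
}}

```text
clock: 21.4
eef_pos: [0.5985, -0.1488, 0.1863]
ee_rot: [[0.988, 0.0, 0.153], [-0.153, -0.0, 0.988], [0.0, -1.0, -0.0]]
force: [-0.0, 0.3, -2.3]
finger_gap: 0.0327
```

Request:
{"fn": "move_arm", "kwargs": {
  "plan": [
    [0,0.07,0,0,2.5],
    [0,0.14,0,0,2.5],
    [0,0.14,0,0,2.5],
    [0,0.14,0,0,2.5]
  ]
}}

```text
clock: 21.8
eef_pos: [0.5985, -0.149, 0.1858]
ee_rot: [[0.988, 0.001, 0.154], [-0.154, 0.0, 0.988], [0.0, -1.0, 0.0]]
force: [-6.5, 3.4, 16.8]
finger_gap: 0.0325
```

Contact with the pad. Release and rise.

Request:
{"fn": "move_arm", "kwargs": {
  "plan": [
    [0,-0.05,0,0,2.5],
    [0,-0.05,0,0,4],
    [0,-0.05,0,0,5],
    [0,-0.05,0,0,5],
    [0,-0.05,0,0,5]
  ]
}}

```text
clock: 22.3
eef_pos: [0.5985, -0.1489, 0.1853]
ee_rot: [[0.988, -0.0, 0.154], [-0.154, -0.0, 0.988], [0.0, -1.0, -0.0]]
force: [0.3, -1.1, -0.5]
finger_gap: 0.0498
```

Request:
{"fn": "move_arm", "kwargs": {
  "plan": [
    [0,-2,0,0,5],
    [0,-5,0,0,5],
    [0,-9,0,0,5],
    [0,-13,0,0,5],
    [0,-13,-6,0,5],
    [0,-13,-6,0,5],
    [0,-13,-6,0,5],
    [0,-13,-6,0,5]
  ]
}}

```text
clock: 23.1
eef_pos: [0.5893, -0.2077, 0.315]
ee_rot: [[0.988, -0.0, 0.154], [-0.154, 0.0, 0.988], [-0.0, -1.0, 0.0]]
force: [1.2, -0.2, -0.5]
finger_gap: 0.0502
```

Run:
```python
from h import *
s=env.sense();print(s['eef_pos'],s['force'],s['finger_gap'])
c=cam('wrist');save(c,'w10.png');g=c['color'].astype(int)
gray=(g.sum(2)//3).astype(np.uint8)
# rectified 1mm maps around (.598,-.143)
C=np.array([.598,-.143]);t=np.radians(81.2);v=np.array([np.cos(t),np.sin(t)]);l=np.array([v[1],-v[0]])
A,L=np.meshgrid(np.arange(-90,91),np.arange(-60,61),indexing='ij')
P=C+A[...,None]/1e3*v+L[...,None]/1e3*l
for nm,z in (('plate',.02),('pad',.01)):
    uv=w2p(c,np.c_[P.reshape(-1,2),np.full(A.size,z)]).astype(np.float32).reshape(181,121,2)
    M=cv2.remap(gray,uv,None,cv2.INTER_LINEAR)
    cv2.imwrite('pics/rect_%s.png'%nm,M)
    print(nm)
    for r in range(0,181,5): print(90*0+r-90,''.join('%4d'%M[r,k] for k in range(0,121,5)))
```

```text
[ 0.58925851 -0.20774283  0.31499498] [ 1.19493753 -0.15017112 -0.47217906] 0.05015871274787633
plate
-90  134 143 144 157 171 167 165 165 163 140 128 148 146 153 159 160 157 100  48  58  58  66  68  61  60
-85  137 128 121 141 154 152 155 157 162 160 157 158 155 145 151 157 162 158  43  59  62  68  63  60  59
-80  159 160 157 166 168 174 183 181 176 165 150 146 144 145 148 157 155 160  74  43  65  66  57  60  63
-75  140 147 153 157 162 167 180 179 169 163 163 167 158 158 161 164 168 169 175  47  54  67  61  61  61
-70  145 158 157 147 250  75  65  55  55  53  53  52  51  52  51  48  51  52  47  49  50  51  61  64  65
-65  160 168 168 162  90  55  57  54  53  54  55  55  55  55  54  55  55  55  54  55 166  40  45  67  70
-60  147 150 155 149 108  53  54  53  54  54  53  53  54  57  55  54  55  55  55  55 125 162  54  47  55
-55  162 160 161 163  81  56  53  54  52  54  54  54  52  55  55  56  56  56  56  53 142 155  75  75  56
-50  158 154 155 146  93  53  54  54  53 187 186 192 192 192 199 198  69  56  54  56 126 149 147 145 142
-45  165 162 161 159  82  57  56  54  53 251 249 250 
[... 6031 characters left out ...]
  30  29  29  29  29  31  31  31  32  29  31  31  32  30  27  81  82  80  73
65   80  73  63  64  32  31  31  27  31  30  28  29  28  30  30  31  31  28  31  32  29  74  75  77  74
70   70  69  71  70  44  30  31  30  28  29  30  31  30  29  28  30  28  29  28  31  29  72  70  68  65
75   60  65  69  68 116  98  96  94  77  77  81  81  75  76  74  75  67  64  65  73  74  75  73  70  64
80   76  75  76  73  68  71  70  70  71  69  70  68  66  65  62  62  64  59  57  64  75  80  78  75  72
85   70  72  75  71  70  67  74  78  81  80  75  69  68  71  68  71  74  70  68  65  69  66  69  69  63
90    0   0   0   0   0   0   0   0   0   0   0   0   0   0   0   0   0   0   0   0   0   0   0   0   0
```

```bash
python3 -c "
from workcell import env
print(env.finish_job(), env.sense()['clock'])"
```

```text
the job is handed in; nothing more can be done
the job is handed in; nothing more can be done
```

The job is done and handed in at about 23 s of the 58 s allowed. The drawplate lies flat and lengthwise on the middle of the pad.

**What I did**
- I lifted the pick out of its rest by the shaft, set it down in front of the slot and retook it by the handle.
- I hooked the drawplate by its hanging hole and dragged it fully out of the block, clear of the mouth by about 10 mm.
- I parked the pick on the bench on the robot's side, clear of the block and the pad.
- I gripped the plate, carried it over without dropping it, lowered it until it touched the pad, and let go.

**Last checks**
- **Plate on the pad:** the last wrist picture, measured with code, shows the plate within about 2 mm of the pad's centre and parallel to it.
- **Forces:** they read near zero after release. The largest I saw was about 25 N, on the wrist while gripping the plate.

**What disagreed or went unchecked**
- **Pad position:** the fixed cameras put the pad 7–9 mm away from where the close wrist pictures did. I went by the wrist pictures, and the final one bears them out.
- **Finger opening:** it read 1.5–3.5 mm less than the listed widths whenever something was held. The grips held anyway.
- **Pick, dark tin, pliers and cup:** I moved none of the last three on purpose and no force readings suggested contact. The pick's shaft was last seen clear of everything in the picture before I gripped the plate, and I took no closing picture of the pick or these three.

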